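Pop the condiment caddy open and stack the dish tray in it

TASK

Press the red release button so that the caddy's lid pops up, swing the lid right back without letting it slam, and hold it steady against its stop with the fingers for half a second before letting go. Then carry the orange dish tray by its handle, level, and set it down in the open caddy, without dropping it, so that its four corner pins drop into the sockets of the yellow tray below. Leave the lid standing open and everything else on the counter where it is.

Things in the scene. Friction and masses are not known exactly. Their poses are not given: they have to be found in the camera images.
- caddy: White plastic condiment caddy, grey lid, fixed. Origin on the counter (z = 0) under the middle of its well; x from the front (red button) to the hinge, y along its width, z up. Spans x -112 (button's edge) to +88, y +-93 mm; front wall face at x = -65. Walls 4 mm, rim 98 mm high; red latch hook at mid front up to 115 mm. The well is 122 (x) by 174 mm (y) inside and holds a fixed yellow lower tray.
- lid: Grey lid panel, 152 by 186 mm, 10 mm thick, 150 g. Origin on the hinge axis; when shut its axes are the caddy's and it spans x = -145 (free front edge) to +7 mm, z = -2 to +8 mm. A 34 mm wide catch tongue projects 5 mm more from the middle of the front edge.
- lid_hinge (a joint): Lid angle, rad: 0 shut and latched, grows as it opens up and back about the caddy's y. Once released a hidden sprung kicker throws it to about 1.0, where it bobs briefly and rests. Above that it swings freely (about 0.5 N at the edge lifts it), tips over past 1.57 and leans back by its weight on its stop at 1.85. Pressed right down it latches again.
- hinge_mid (a point): Middle of the lid's hinge axis, fixed on the caddy: 78 mm behind its origin (+x), 100 mm above the counter. Axes as the caddy's.
- lid_edge (a point): Middle of the lid's free front edge, at half its thickness, 145 mm from the hinge axis; moves with the lid.
- button_top (a point): Middle of the upper face of the red release button, a paddle 56 mm wide (y) and 34 mm deep (x) in front of the caddy, upper face level and 80 mm above the counter; the point lies 100 mm before the caddy's origin. Press it straight down.
- release (a joint): Turn of the red rocker button, rad: 0 at rest, 0.24 fully pressed (point button_top is then about 6 mm lower, at about 4.5 N); its hook lets go of the lid at about 0.15. It springs back when let go.
- dish_tray: Loose orange tray with two steel dishes, 200 to 350 g, 108 (x) by 160 mm (y), standing on four corner pins at x = +-42, y = +-68 mm. Origin midway between the pin tips, z up. Pins 9 mm thick, tapering to 5.6 mm at the tip, 11 mm long below the tray; tray rim 27 mm above the pin tips. It fits either way round (half a turn).
- tray_grip (a point): Centre of the tray's handle bar, 56 mm above the pin tips; axes as the tray's. The bar runs along x: 62 mm long, 14 mm thick (y), 14 mm high, top 63 mm above the pin tips, 32 mm of free space under it. Grip it across y.
- seat (a point): Where the tray's origin is when fully home: over the caddy's origin, 29 mm above the counter, axes as the caddy's. The yellow lower tray has four 26 mm bosses at x = +-42, y = +-68 mm, tops 40 mm above the counter, each with an open square socket 15 mm wide and 15 mm deep, chamfered 2 mm, for the orange tray's pins.
- spatula: Bystander: green silicone spatula, 270 mm long, lying flat on the counter between caddy and tray.
- ladle: Bystander: steel ladle, 300 mm long, lying at the right, its cup towards the robot, up to 50 mm high.
- bowl: Bystander: blue ceramic bowl, 136 mm across, 58 mm high, at the back.
- griddle_pan: Bystander: black square griddle pan, 230 mm, on the white hob at the left, its handle towards the robot.
- soy_bottle: Bystander: brown sauce bottle, 165 mm high, at the back.
- chilli_jar: Bystander: green jar with a yellow cap, 95 mm high, at the back.
- mug: Bystander: white mug, 92 mm high, at the back.

How it is judged:
On the way, in this order (a step that is already met when the one before it is completed fails the run):
1. the button is pressed and the lid has popped up, to more than 0.7 rad (value of joint lid_hinge above 0.7 rad), for 0.1 s.
2. the lid is right back on its stop (over 1.75 rad), still, with the fingers steadying it, for 0.3 s (value of joint lid_hinge above 1.75 rad and velocity of joint lid_hinge between -0.2 and 0.2 rad/s and contact force between the fingers and lid above 0.1 N), for 0.3 s.
At the end, for the whole second after the job is handed in: The lid stands open and still (over 1.7 rad); the dish tray is at rest and level in the caddy with its pins down in the sockets: within 7 mm of the seat sideways, 3 mm in height, 0.08 rad in yaw and 0.04 rad of tilt (value of joint lid_hinge above 1.7 rad and velocity of joint lid_hinge between -0.1 and 0.1 rad/s and horizontal distance between dish_tray and seat below 0.007 m and z of dish_tray in the frame of seat between -0.003 and 0.003 m and angle between the y axis of dish_tray and the y axis of caddy, either way round below 0.08 rad and angle between dish_tray's own z axis and vertical below 0.04 rad and linear speed of dish_tray below 0.02 m/s); the robot touches nothing.
It fails at once if the lid is prised up without pressing the button (value of joint lid_hinge between 0.04 and 0.09 rad and value of joint release below 0.04 rad and velocity of joint lid_hinge above 0.02 rad/s).
It fails at once if the lid slams back: faster than 2 rad/s beyond 1.65 rad (value of joint lid_hinge above 1.65 rad and velocity of joint lid_hinge above 2 rad/s).
It fails at once if the tray is dropped: it moves faster than 0.5 m/s with no finger on it (linear speed of dish_tray above 0.5 m/s and contact force between the fingers and dish_tray below 0.1 N).
It fails at once if the tray is tilted more than 0.35 rad (angle between dish_tray's own z axis and vertical above 0.35 rad).
It fails at once if a bystander is moved more than 30 mm (distance of any of griddle_pan, spatula, bowl, ladle, soy_bottle, chilli_jar, mug from where it was at the start of the episode above 0.03 m).
It also fails if it takes over 72 s, if anything falls off the work surface, if the arm or the gripper's body presses on something with over 40 N, if the wrist force passes 120 N, or if a joint passes its speed limit or range.

ROBOT

A 6-joint arm with a two-finger parallel gripper is mounted at the origin on the work surface. World frame = base frame: x ahead of the robot, y to its left, z up, the work surface at z = 0. Lengths are in m, angles in rad, forces in N, time in s.
With the tool pointing down it reaches from about 0.325 to 0.85 m from the base axis. Payload 4.4 kg.
Tool frame: the origin (TCP) lies on the centre line of the jaws, within the pads' length; the fingertips stand 14 mm ahead of it and the grasp point (between the pads) lies 5 mm behind it; z points along the fingers, y is the line along which they close (so a half turn about z gives the same grasp; the last joint's range is limited). The gripper opens to 94 mm and grips with 3 to 60 N. Pads are 16 mm wide; open, the fingers measure 119 mm over their backs; the gripper's body (75 mm by 177 mm) begins 78 mm behind the grasp point.
Start: joints at [1.19, 0.207, 1.542, -0, 1.393, -0.15], TCP at [0.132, 0.56, 0.219] pointing down, gripper open.
Joint ranges: [-2.73, 2.73], [-0.86, 2.22], [0.23, 2.46], [-1.11, 4.25], [0.08, 2.63], [-2.82, 2.82]. Speed limits (rad/s): [2.79, 2.79, 3.14, 3.14, 3.14, 3.14].

INTERFACE

Orientations are given as a unit quaternion [x, y, z, w].
In Python, from station import bot, imaging, job gives the robot as it stands.
- The arm moves only by the tool servo_tool, never from a script. Its argument "targets" is one flat list of numbers, 5 for each row, row after row: the closure in counts, from 0 (fully open) to 255 (shut), then the shift along the tool's x, y, z in mm, then the turn about the tool's z in rad. A call has 1 to 5 rows; each row is the pose to reach, as a shift and turn from the pose commanded when the call began, along the tool's axes at that moment; what a row does not reach only later rows make up. A row lasts 1/8 s, in which the tool goes at most 62.5 mm and 10.7 degrees, less where a joint would pass 70% of its speed; a pose out of reach is approached as far as the arm can. A call with a gripper value outside its range is refused whole. The fingers move at their own pace and stop on an object; the grip force is fixed at half the most. Time passes only in rows, so rows that repeat a pose let the fingers close. It gives the time, the measured TCP pose, the force, the opening and the grip force at its end, in the units of the state.
- bot.read_state(): the state, without advancing time (a new reading comes with each control period).
- imaging.get_image(name): name is "side" or "top"; returns a dict with "frame" (420x560x3 uint8, red, green, blue), "range_z" (420x560 float32, m along the optical axis (not along the pixel's ray), 0 where there is no reading), "fx", "fy", "cx", "cy" (pixels), "k1" (the pictures are not rectified: a ray, as slopes to the right and down, at radius r is drawn at 1 + k1 r^2 times it, then the intrinsics apply), "position" and "orientation" of the camera in the world. Camera axes: x right, y up, looking along -z (the intrinsics and any distortion apply to the point x, -y, -z); pixel columns grow to the right and rows downward; lengths in m; the calibration is good to about 2 mm. A picture is of the moment at which its call begins.
- job.finish_job(): hands the job in; it is judged then, once.
The state is a dict: "time": time; "q": joint angles; "joint_velocities": joint speeds; "joint_torque": joint torques, N m; "ee_pos": TCP position; "tool_rot": TCP orientation; "contact_force": force on the tool from outside, world axes, zero at the start; "moment": the same for the moment, N m; "gripper_width": finger opening in m; "grasp_force": force on a finger pad.
Only numpy, scipy, OpenCV 4.12 (cv2) and the standard library are available. Lean on these libraries where they do the work, as an engineer would, in place of code of your own. Each camera call takes 0.05 s, during which the arm holds its last target. There are 200 camera calls.

## Working session

There is one attempt and no reset: what is moved stays moved. The work goes in short steps, Python scripts to look and compute and a tool call to move; the robot and the scene stay as the last step left them, time stands still between calls to the robot, and variables do not carry over. Pictures are saved under pics/ and viewed, at most 10 in all, crops included, and the job is handed in when it is done.

Besides the shell and the picture viewer there is one more tool, called after "Emit:" as name(argument=value, ...) on one line, values as JSON. servo_tool: Moves the arm, as the interface text tells. Its arguments: {"type":"object","properties":{"targets":{"type":"array","items":{"type":"number"}}},"required":["targets"]}

```bash
mkdir -p pics; ls
cat > h.py <<'E'
import numpy as np, cv2
from scipy.spatial.transform import Rotation as R
from station import bot, imaging, job
def grab(n):
    im=imaging.get_image(n); return im
def cloud(im):
    h,w=im["range_z"].shape; K=np.array([[im["fx"],0,im["cx"]],[0,im["fy"],im["cy"]],[0,0,1.]])
    u,v=np.meshgrid(np.arange(w),np.arange(h))
    p=cv2.undistortPoints(np.stack([u,v],-1).reshape(-1,1,2).astype(float),K,np.array([im["k1"],0,0,0,0.])).reshape(h,w,2)
    z=im["range_z"]; P=np.stack([p[...,0]*z,-p[...,1]*z,-z],-1)
    W=P@R.from_quat(im["orientation"]).as_matrix().T+np.array(im["position"]); W[z==0]=np.nan
    return W
def save(im,f,s=None):
    cv2.imwrite("pics/"+f,cv2.cvtColor(im["frame"],cv2.COLOR_RGB2BGR))
E
python3 - <<'E'
from h import *
for n in("side","top"):
    im=grab(n); save(im,n+"0.png"); W=cloud(im); np.savez(n+"0.npz",W=W,f=im["frame"]); print(n,im["position"],im["orientation"],im["k1"])
print(bot.read_state())
E
```

```text
pics
side [ 0.22751415 -0.65228934  0.87624031] [ 0.37937261 -0.09436712 -0.22897019  0.89148411] -0.11971935400337481
top [0.38203249 0.06035166 1.47259375] [-0.05070632  0.04954609  0.71189416 -0.69869933] -0.10531048466934423
{'time': 0.1, 'q': array([ 1.18945635e+00,  2.07344496e-01,  1.54279268e+00, -5.15482702e-05,
        1.39351902e+00, -1.50516825e-01]), 'joint_velocities': array([ 2.15111714e-04, -1.03413266e-03, -4.56229930e-03,  1.79368107e-04,
        5.94865086e-05, -1.23493472e-04]), 'joint_torque': array([-3.27599073e-04, -3.71866035e+01, -2.82290339e+01,  7.01278076e-02,
        3.11119447e-02, -6.90489082e-05]), 'ee_pos': array([0.13131958, 0.55908026, 0.21841013]), 'tool_rot': array([ 1.15150936e-01,  9.93347470e-01, -1.00217248e-03, -2.46681730e-04]), 'contact_force': array([ 0.01071237, -0.04162198,  0.29380411]), 'moment': array([0.05623521, 0.01752376, 0.00052356]), 'grasp_force': 0.0, 'gripper_width': 0.09417719057098912}
```

View pics/top0.png

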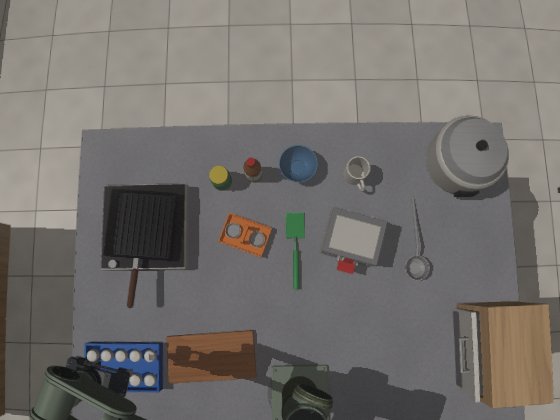

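View pics/side0.png

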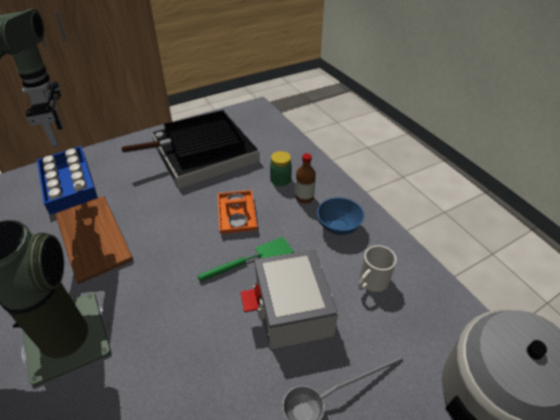

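Top view: grey lid around (355,237), red button (347,266), orange tray (246,235), spatula (295,245), ladle (418,240). Side view: the tray's handle is at about (238,210), and the button at (250,300).

Run:
```python
from h import *
for n in("top","side"):
    d=np.load(n+"0.npz"); W=d["W"]; f=d["f"]; hsv=cv2.cvtColor(f,cv2.COLOR_RGB2HSV); H,S,V=[hsv[...,i].astype(int) for i in range(3)]
    v,u=np.mgrid[:420,:560]
    box=(lambda a,b,c,e:(u>a)&(u<b)&(v>c)&(v<e))
    B=box(310,400,195,285) if n=="top" else box(235,345,240,350)
    T=box(210,280,205,265) if n=="top" else box(205,270,180,245)
    lid=B&(W[...,2]>.09)&(W[...,2]<.125)&(S<60)
    red=B&((H<6)|(H>174))&(S>150)
    org=T&(H<16)&(S>150)
    def rect(m,name):
        P=W[m]; P=P[~np.isnan(P[:,0])]
        r=cv2.minAreaRect((P[:,:2]*1000).astype(np.float32)); print(n,name,len(P),np.round(r[0],1),np.round(r[1],1),round(r[2],1),"z pct",np.round(np.percentile(P[:,2],[5,50,95])*1000,1))
    rect(lid,"lid")
    rect(red&(W[...,2]<.09)&(W[...,2]>.07),"button")
    rect(org&(W[...,2]>.015),"tray")
    rect(T&(W[...,2]>.052),"handle")
```

```text
top lid 2543 [ 523.3 -188.5] [184.4 158.6] 73.2 z pct [105.3 110.1 114.8]
top button 152 [ 426.1 -158.8] [52.7 33.5] 73.1 z pct [76.1 81.7 86.6]
top tray 700 [544.5 179.1] [160.1 105.9] 69.1 z pct [15.6 19.8 64. ]
top handle 79 [542.7 178.9] [13.5 61.1] 68.4 z pct [57.2 63.5 68.6]
side lid 4644 [ 523.7 -190.9] [186.5 161.2] 73.8 z pct [103.8 107.8 110.4]
side button 286 [ 425.5 -162.1] [56.8 34.6] 74.4 z pct [76.1 78.2 80.9]
side tray 484 [544.6 176. ] [165.8 107.1] 69.3 z pct [15.5 23.9 60.6]
side handle 100 [542.9 175.8] [21.1 59.8] 72.8 z pct [54.3 58.9 62.2]
```

```bash
cat > plan.py <<'E'
# usage: plan.py x,y,z(mm),yaw_of_tool_y(deg) [x,y,z,yaw ...]: shifts in tool axes from the present pose
import sys; from h import *
C=np.array([517,-188.5]); YC=-16.7; T=np.array([543.5,177.5])
def cad(x,y): a=np.radians(YC); return C+[x*np.cos(a)-y*np.sin(a), x*np.sin(a)+y*np.cos(a)]
if __name__=="__main__":
    s=bot.read_state(); M=R.from_quat(s["tool_rot"]).as_matrix(); p=np.array(s["ee_pos"])*1000
    yaw=np.degrees(np.arctan2(M[1,1],M[0,1])); print("now",s["time"],p.round(1),yaw.round(1),"q",s["q"].round(2),"F",s["contact_force"].round(1))
    for a in sys.argv[1:]:
        frame,a=(a[0],a[1:]) if a[0]=="c" else ("",a)
        v=np.array([float(t) for t in a.split(",")]); w=v[:3].copy()
        if frame: w[:2]=cad(*v[:2])
        d=M.T@(w-p); t=-(v[3]-yaw); print(a,"world",w.round(),"shift",d.round(1),"turn",round(np.radians((t+180)%360-180),3),"rows>=",round(max(np.linalg.norm(d)/62.5,abs(t)/10.7),1))
E
python3 plan.py 400,180,219,73.3 c-104,0,140,73.3 c-104,0,100,73.3
```

```text
now 0.1 [131.3 559.1 218.4] 76.8 q [ 1.19  0.21  1.54 -0.    1.39 -0.15] F [ 0.  -0.   0.3]
400,180,219,73.3 world [400. 180. 219.] shift [-3.483e+02 -3.076e+02 -1.000e-01] turn 0.061 rows>= 7.4
-104,0,140,73.3 world [ 417. -159.  140.] shift [-442.7 -633.1   79.6] turn 0.061 rows>= 12.4
-104,0,100,73.3 world [ 417. -159.  100.] shift [-442.7 -633.   119.6] turn 0.061 rows>= 12.5
```

Emit:
servo_tool(targets=[255, -43, -38, 0, 0.03, 255, -86, -77, 0, 0.06, 255, -129, -115, 0, 0.06, 255, -172, -153, 0, 0.06, 255, -215, -191, 0, 0.06])

```text
time: 0.72
ee_pos: [0.2976, 0.3229, 0.2192]
tool_rot: [0.145, 0.989, -0.0, -0.0]
contact_force: [1.5, 0.2, 0.2]
gripper_width: 0.0473
grasp_force: 0.0
```

```bash
python3 plan.py 400,180,219,73.3 c-104,0,140,73.3
```

```text
now 0.725 [297.6 322.9 219.2] 73.4 q [ 0.63 -0.09  1.86 -0.    1.38 -0.65] F [1.5 0.2 0.2]
400,180,219,73.3 world [400. 180. 219.] shift [-139.  -107.6    0.2] turn 0.001 rows>= 2.8
-104,0,140,73.3 world [ 417. -159.  140.] shift [-252.6 -427.1   79.2] turn 0.001 rows>= 8.0
```

Emit:
servo_tool(targets=[255, -45, -36, 0, 0, 255, -90, -72, 0, 0, 255, -139, -107, 0, 0, 255, -156, -155, 12, 0, 255, -173, -203, 24, 0])

```text
time: 1.35
ee_pos: [0.4047, 0.0788, 0.195]
tool_rot: [0.145, 0.989, -0.0, 0.0]
contact_force: [1.0, 0.4, -1.0]
gripper_width: 0.0007
grasp_force: 0.0
```

```bash
python3 plan.py c-104,0,140,73.3
```

```text
now 1.35 [404.7  78.8 195. ] 73.3 q [-0.02 -0.13  1.94 -0.    1.33 -1.3 ] F [ 1.   0.4 -1. ]
-104,0,140,73.3 world [ 417. -159.  140.] shift [ -80.2 -223.8   55. ] turn 0.0 rows>= 3.9
```

Emit:
servo_tool(targets=[255, -20, -56, 14, 0, 255, -40, -112, 28, 0, 255, -60, -168, 42, 0, 255, -79, -222, 55, 0, 255, -79, -222, 55, 0])

```text
time: 1.98
ee_pos: [0.4158, -0.1577, 0.1393]
tool_rot: [0.148, 0.989, 0.0, -0.001]
contact_force: [0.5, 0.9, 0.3]
gripper_width: 0.0004
grasp_force: 0.0
```

```bash
python3 plan.py c-104,0,100,73.3
python3 - <<'E'
from h import *
im=grab("side"); cv2.imwrite("pics/a1.png",cv2.resize(cv2.cvtColor(im["frame"][200:350,200:350],cv2.COLOR_RGB2BGR),(600,600)))
E
```

```text
now 1.975 [ 415.8 -157.7  139.3] 73.0 q [-0.56  0.01  1.93 -0.    1.2  -1.83] F [0.5 0.9 0.3]
-104,0,100,73.3 world [ 417. -159.  100.] shift [-1.9 -0.4 39.3] turn -0.006 rows>= 0.6
```

View pics/a1.png

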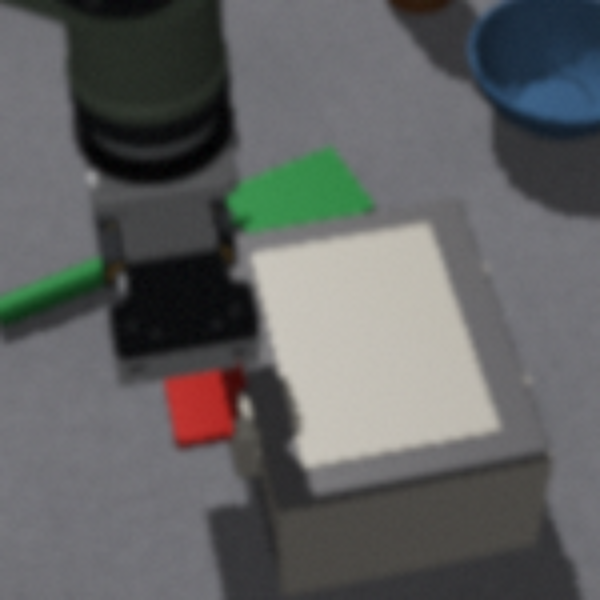

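The gripper is over the button (crop 205,405), with one finger visible at (245,435). I'm checking where the fingertip projects.

Run:
```python
from h import *
im=grab("side"); Rc=R.from_quat(im["orientation"]).as_matrix()
def proj(p):
    c=Rc.T@(np.array(p)/1000-im["position"]); a=np.array([c[0],-c[1]])/-c[2]; a*=1+im["k1"]*(a@a); return np.array([im["fx"]*a[0]+im["cx"],im["fy"]*a[1]+im["cy"]])
for p in [(415.8,-157.7,125),(415.8,-157.7,139),(421,-159.5,80),(415.8,-157.7,220)]: print(p,((proj(p)-200)*4).round())
W=cloud(im); 
for v,u in [(304,260),(310,261),(315,261),(300,250)]: print(v,u,(W[v,u]*1000).round())
```

```text
(415.8, -157.7, 125) [175. 352.]
(415.8, -157.7, 139) [173. 337.]
(421, -159.5, 80) [189. 396.]
(415.8, -157.7, 220) [164. 245.]
304 260 [ 445. -177.   65.]
310 261 [ 436. -199.   78.]
315 261 [ 435. -200.   58.]
300 250 [ 426. -163.   77.]
```

Emit:
servo_tool(targets=[255, -3, -1, 20, 0, 255, -3, -1, 40, 0, 255, -3, -1, 46, 0, 255, -3, -1, 49, 0, 255, -3, -1, 51, 0])

```text
time: 2.7
ee_pos: [0.4192, -0.1554, 0.09]
tool_rot: [0.144, 0.99, 0.001, -0.0]
contact_force: [-2.2, 4.4, 5.9]
gripper_width: 0.0005
grasp_force: 3.0
```

```bash
cat > lid.py <<'E'
from h import *; from plan import cad,C,YC
# lid angle from the top camera cloud: lid points in the caddy frame
def lidang(n="top"):
    W=cloud(grab(n))*1000; a=np.radians(YC); d=W[...,:2]-C
    x=d[...,0]*np.cos(a)+d[...,1]*np.sin(a); y=-d[...,0]*np.sin(a)+d[...,1]*np.cos(a); z=W[...,2]
    m=(abs(y)>45)&(abs(y)<90)&(x>-70)&(x<150)&(z>118)&(np.hypot(x-78,z-100)<160)
    if m.sum()<20: return m.sum(),None
    p=np.median(np.c_[x[m],z[m]],0); i=z[m].argmax(); return m.sum(),np.arctan2(p[1]-100,78-p[0]).round(2),"top",x[m][i].round(),z[m][i].round()
if __name__=="__main__":
    for n in("top","side"): print(n,lidang(n))
E
python3 plan.py c-104,0,100,73.3; python3 lid.py
```

```text
now 2.7 [ 419.2 -155.4   90. ] 73.4 q [-0.55  0.09  1.97  0.    1.08 -1.83] F [-2.2  4.4  5.9]
-104,0,100,73.3 world [ 417. -159.  100.] shift [  0.8  -3.6 -10. ] turn 0.002 rows>= 0.2
top (np.int64(767), np.float64(0.36), 'top', np.float64(-62.0), np.float64(150.0))
side (np.int64(1489), np.float64(0.58), 'top', np.float64(-46.0), np.float64(176.0))
```

Emit:
servo_tool(targets=[255, 0, 0, 0, 0, 255, 0, 0, -20, 0, 255, 0, 0, -40, 0, 255, 0, 0, -60, 0, 255, 0, 0, -60, 0])

```text
time: 3.42
ee_pos: [0.4214, -0.1582, 0.1515]
tool_rot: [0.145, 0.989, -0.002, 0.003]
contact_force: [-0.0, 0.1, 0.3]
gripper_width: 0.0003
grasp_force: 0.0
```

```bash
python3 lid.py; python3 plan.py c-104,0,260,-16.7 c0,0,260,-16.7
```

```text
top (np.int64(521), np.float64(1.07), 'top', np.float64(-0.0), np.float64(231.0))
side (np.int64(772), np.float64(1.08), 'top', np.float64(5.0), np.float64(226.0))
now 3.525 [ 419.5 -157.   149.3] 73.3 q [-0.55  0.01  1.92 -0.    1.22 -1.83] F [-0.3 -0.3 -0. ]
-104,0,260,-16.7 world [ 417. -159.  260.] shift [   1.5   -2.3 -110.7] turn 1.571 rows>= 8.4
0,0,260,-16.7 world [ 517. -188.  260.] shift [-102.5   -2.3 -110.5] turn 1.571 rows>= 8.4
```

Emit:
servo_tool(targets=[200, 2, -2, -40, 0, 200, 2, -2, -90, 0.1, 103, 2, -2, -116, 0.28, 103, 2, -2, -116, 0.46, 103, 2, -2, -116, 0.64])

```text
time: 4.15
ee_pos: [0.4167, -0.158, 0.2647]
tool_rot: [0.452, 0.892, -0.0, -0.0]
contact_force: [-0.3, -0.1, 0.4]
gripper_width: 0.047
grasp_force: 0.0
```

```bash
python3 plan.py c12,30,265,-16.7
```

```text
now 4.15 [ 416.7 -158.   264.7] 36.3 q [-0.56 -0.11  1.78 -0.    1.47 -1.19] F [-0.3 -0.1  0.4]
12,30,265,-16.7 world [ 537. -163.  265.] shift [-75.5  93.9  -0.4] turn 0.925 rows>= 5.0
```

Emit:
servo_tool(targets=[103, -15, 19, 0, 0.18, 103, -30, 38, 0, 0.36, 103, -45, 57, 0, 0.54, 103, -60, 76, 0, 0.72, 103, -75, 94, 0, 0.9])

```text
time: 4.78
ee_pos: [0.5374, -0.1619, 0.2636]
tool_rot: [0.795, 0.607, -0.001, -0.001]
contact_force: [0.3, 0.3, -0.1]
gripper_width: 0.0558
grasp_force: 0.0
```

```bash
python3 plan.py c12,30,265,-16.7 c12,30,214,-16.7;python3 - <<'E'
from h import *
im=grab("side"); cv2.imwrite("pics/a2.png",cv2.resize(cv2.cvtColor(im["frame"][150:350,180:380],cv2.COLOR_RGB2BGR),(600,600)))
E
```

```text
now 4.775 [ 537.4 -161.9  263.6] -15.2 q [-0.45  0.15  1.52 -0.    1.48 -0.18] F [ 0.3  0.3 -0.1]
12,30,265,-16.7 world [ 537. -163.  265.] shift [-1.3  0.1 -1.4] turn 0.026 rows>= 0.1
12,30,214,-16.7 world [ 537. -163.  214.] shift [-1.3  0.2 49.6] turn 0.026 rows>= 0.8
```

View pics/a2.png

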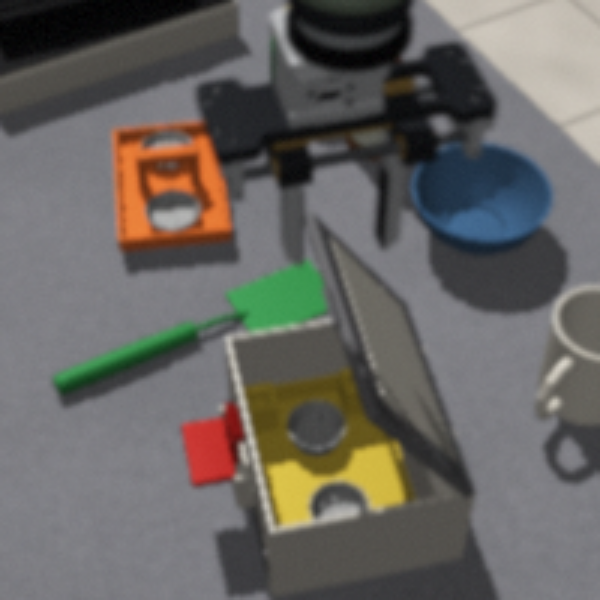

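The lid stands popped up with its edge corner at (315,220). The two fingers, tips at (293,255) and (385,243), straddle it. I'll descend.

Emit:
servo_tool(targets=[103, 0, 0, 17, 0.03, 103, 0, 0, 34, 0.03, 103, 0, 0, 50, 0.03, 103, 0, 10, 50, 0.03, 103, 0, 20, 50, 0.03])

```text
time: 5.45
ee_pos: [0.5569, -0.1674, 0.2159]
tool_rot: [0.802, 0.598, 0.0, 0.0]
contact_force: [0.2, 1.0, 0.1]
gripper_width: 0.056
grasp_force: 0.5
```

```bash
python3 plan.py c60,30,214,-16.7; python3 lid.py
```

```text
now 5.45 [ 556.9 -167.4  215.9] -16.6 q [-0.44  0.22  1.53 -0.    1.39 -0.15] F [0.2 1.  0.1]
60,30,214,-16.7 world [ 583. -177.  214.] shift [-1.7 27.8  1.9] turn 0.002 rows>= 0.4
top (np.int64(266), np.float64(1.13), 'top', np.float64(10.0), np.float64(234.0))
side (np.int64(557), np.float64(1.14), 'top', np.float64(13.0), np.float64(231.0))
```

Emit:
servo_tool(targets=[103, 0, 9, 2, 0, 103, 0, 18, 2, 0, 103, 0, 27, 2, 0, 103, 0, 37, 2, 0, 103, 0, 47, 2, 0])

```text
time: 6.18
ee_pos: [0.6022, -0.1808, 0.2134]
tool_rot: [0.802, 0.598, 0.0, 0.0]
contact_force: [-0.2, 0.3, 0.2]
gripper_width: 0.0562
grasp_force: 0.1
```

```bash
python3 plan.py c80,30,214,-16.7; python3 lid.py
```

```text
now 6.175 [ 602.2 -180.8  213.4] -16.6 q [-0.43  0.32  1.41  0.    1.41 -0.14] F [-0.2  0.3  0.2]
80,30,214,-16.7 world [ 602. -183.  214.] shift [-1.9  0.6 -0.6] turn 0.001 rows>= 0.0
top (np.int64(57), np.float64(1.42), 'top', np.float64(52.0), np.float64(248.0))
side (np.int64(279), np.float64(1.41), 'top', np.float64(61.0), np.float64(246.0))
```

Emit:
servo_tool(targets=[122, 0, -3, 0, 0, 141, 0, -6, 0, 0, 160, 0, -9, 0, 0, 179, 0, -12, 0, 0, 179, 0, -12, 0, 0])

```text
time: 6.9
ee_pos: [0.5896, -0.177, 0.2136]
tool_rot: [0.802, 0.597, 0.0, 0.0]
contact_force: [-0.2, 0.5, 1.2]
gripper_width: 0.0284
grasp_force: 0.1
```

```bash
python3 plan.py c80,30,214,-16.7; python3 lid.py
```

```text
now 6.9 [ 589.6 -177.   213.6] -16.6 q [-0.43  0.3   1.44  0.    1.4  -0.14] F [-0.2  0.5  1.2]
80,30,214,-16.7 world [ 602. -183.  214.] shift [-1.9 13.8 -0.4] turn 0.001 rows>= 0.2
top (np.int64(70), np.float64(1.42), 'top', np.float64(56.0), np.float64(250.0))
side (np.int64(274), np.float64(1.41), 'top', np.float64(60.0), np.float64(246.0))
```

Emit:
servo_tool(targets=[190, 0, 5, 0, 0, 190, 0, 10, 0, 0, 190, 0, 15, 0, 0, 190, 0, 20, 0, 0, 190, 0, 25, 0, 0])

```text
time: 7.62
ee_pos: [0.6142, -0.1844, 0.2133]
tool_rot: [0.802, 0.598, -0.0, -0.0]
contact_force: [-0.5, -0.7, -0.3]
gripper_width: 0.024
grasp_force: 0.1
```

```bash
python3 plan.py c92,30,214,-16.7; python3 lid.py
```

```text
now 7.625 [ 614.2 -184.4  213.3] -16.6 q [-0.43  0.35  1.37 -0.    1.42 -0.14] F [-0.5 -0.7 -0.3]
92,30,214,-16.7 world [ 614. -186.  214.] shift [-1.9  0.1 -0.7] turn 0.002 rows>= 0.0
top (np.int64(182), np.float64(1.56), 'top', np.float64(86.0), np.float64(250.0))
side (np.int64(649), np.float64(1.59), 'top', np.float64(86.0), np.float64(247.0))
```

Emit:
servo_tool(targets=[190, 0, 4, 0, 0, 190, 0, 8, 0, 0, 190, 0, 12, 0, 0, 190, 0, 16, 0, 0, 190, 0, 20, 0, 0])

```text
time: 8.35
ee_pos: [0.6333, -0.1901, 0.2135]
tool_rot: [0.802, 0.597, 0.0, 0.0]
contact_force: [0.3, 0.1, 0.0]
gripper_width: 0.0238
grasp_force: 0.0
```

```bash
python3 plan.py c92,30,214,-16.7; python3 lid.py
```

```text
now 8.35 [ 633.3 -190.1  213.5] -16.6 q [-0.42  0.39  1.32 -0.    1.43 -0.13] F [0.3 0.1 0. ]
92,30,214,-16.7 world [ 614. -186.  214.] shift [ -1.9 -19.8  -0.5] turn 0.001 rows>= 0.3
top (np.int64(285), np.float64(1.76), 'top', np.float64(112.0), np.float64(247.0))
side (np.int64(967), np.float64(1.79), 'top', np.float64(114.0), np.float64(241.0))
```

Emit:
servo_tool(targets=[190, 0, 2, 0, 0, 190, 0, 4, 0, 0, 190, 0, 6, 0, 0, 190, 0, 7, 0, 0, 190, 0, 8, 0, 0])

```text
time: 9.07
ee_pos: [0.6377, -0.1914, 0.2131]
tool_rot: [0.802, 0.598, -0.002, -0.003]
contact_force: [-9.1, 2.3, 5.0]
gripper_width: 0.0239
grasp_force: 5.2
```

```bash
python3 plan.py c92,30,214,-16.7; python3 lid.py; python3 -c "from h import *;print(bot.read_state()['grasp_force'])"
```

```text
now 9.075 [ 637.7 -191.4  213.1] -16.6 q [-0.42  0.41  1.3  -0.    1.45 -0.13] F [-9.1  2.3  5. ]
92,30,214,-16.7 world [ 614. -186.  214.] shift [ -1.9 -24.5  -0.7] turn 0.002 rows>= 0.4
top (np.int64(286), np.float64(1.78), 'top', np.float64(118.0), np.float64(243.0))
side (np.int64(1018), np.float64(1.81), 'top', np.float64(118.0), np.float64(239.0))
4.695620695129037
```

Pressing against the stop at about 9 N, so I'll hold.

Emit:
servo_tool(targets=[190, 0, 0, 0, 0, 190, 0, 0, 0, 0, 190, 0, 0, 0, 0, 190, 0, 0, 0, 0, 190, 0, 0, 0, 0])

```text
time: 9.8
ee_pos: [0.6377, -0.1914, 0.2131]
tool_rot: [0.802, 0.598, -0.002, -0.003]
contact_force: [-8.7, 2.0, 4.4]
gripper_width: 0.0237
grasp_force: 4.6
```

Emit:
servo_tool(targets=[185, 0, -2, 0, 0, 175, 0, -4, 0, 0, 160, 0, -4, -10, 0, 120, 0, -4, -30, 0, 120, 0, -4, -60, 0])

```text
time: 10.42
ee_pos: [0.6369, -0.1911, 0.2747]
tool_rot: [0.802, 0.597, 0.0, -0.0]
contact_force: [0.4, 0.2, 0.5]
gripper_width: 0.0488
grasp_force: 0.0
```

```bash
python3 lid.py; python3 plan.py c40,60,270,10 430,20,250,40 543.5,177.5,170,68.8
```

```text
top (np.int64(407), np.float64(1.79), 'top', np.float64(116.0), np.float64(246.0))
side (np.int64(1150), np.float64(1.82), 'top', np.float64(116.0), np.float64(241.0))
now 10.525 [ 639.7 -192.3  280.1] -16.6 q [-0.42  0.36  1.22  0.    1.55 -0.13] F [ 0.7 -0.2  0.1]
40,60,270,10 world [ 573. -143.  270.] shift [ 28.5 -78.7   9.2] turn -0.464 rows>= 2.5
430,20,250,40 world [430.  20. 250.] shift [ 143.5 -262.    27. ] turn -0.988 rows>= 5.3
543.5,177.5,170,68.8 world [544. 178. 170.] shift [ 327.  -199.1  107.4] turn -1.491 rows>= 8.0
```

Emit:
servo_tool(targets=[60, 41, -25, 0, -0.18, 0, 82, -50, 0, -0.36, 0, 123, -75, 0, -0.54, 0, 164, -100, 0, -0.72, 0, 205, -125, 0, -0.9])

```text
time: 11.15
ee_pos: [0.5752, 0.0425, 0.2734]
tool_rot: [0.46, 0.888, 0.0, 0.0]
contact_force: [0.7, 0.7, -0.0]
gripper_width: 0.0932
grasp_force: 0.0
```

```bash
python3 plan.py 543.5,177.5,170,68.8
```

```text
now 11.15 [575.2  42.5 273.4] 35.3 q [-0.08  0.17  1.47  0.    1.5  -0.69] F [ 0.7  0.7 -0. ]
543.5,177.5,170,68.8 world [544. 178. 170.] shift [128.6  52.  103.4] turn -0.585 rows>= 3.1
```

Emit:
servo_tool(targets=[120, 32, 13, 25, -0.15, 120, 64, 26, 50, -0.3, 120, 96, 39, 75, -0.45, 120, 128, 52, 100, -0.58, 120, 128, 52, 103, -0.585])

```text
time: 11.78
ee_pos: [0.5426, 0.1774, 0.168]
tool_rot: [0.185, 0.983, -0.001, -0.002]
contact_force: [0.1, -1.6, -0.4]
gripper_width: 0.0506
grasp_force: 0.0
```

```bash
python3 plan.py 543.5,177.5,52,68.8;python3 - <<'E'
from h import *
im=grab("side"); cv2.imwrite("pics/a3.png",cv2.resize(cv2.cvtColor(im["frame"][120:260,180:320],cv2.COLOR_RGB2BGR),(600,600)))
E
```

```text
now 11.775 [542.6 177.4 168. ] 68.6 q [ 0.16  0.25  1.6   0.    1.3  -1.03] F [ 0.1 -1.6 -0.4]
543.5,177.5,52,68.8 world [544. 178.  52.] shift [ -1.2   0.7 116. ] turn -0.003 rows>= 1.9
```

View pics/a3.png

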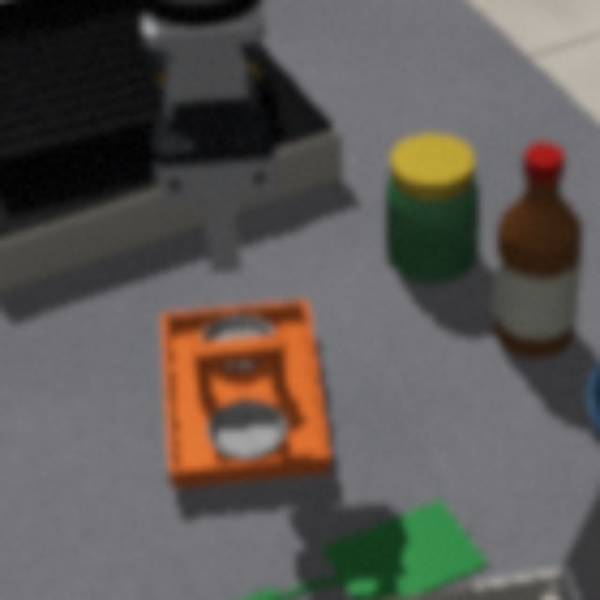

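The handle bar runs from (200,350) to (285,352), with the fingers above it at (223,268). I'll go down.

Emit:
servo_tool(targets=[120, -1, 0, 35, 0, 120, -1, 0, 70, 0, 120, -1, 0, 100, 0, 120, -1, 0, 115, 0, 120, -1, 0, 115, 0])

```text
time: 12.45
ee_pos: [0.5461, 0.1746, 0.0552]
tool_rot: [0.188, 0.982, -0.0, -0.0]
contact_force: [-0.4, 0.1, -0.5]
gripper_width: 0.0497
grasp_force: 0.0
```

Emit:
servo_tool(targets=[170, 0, 0, 0, 0, 200, 0, 0, 0, 0, 255, 0, 0, 0, 0, 255, 0, 0, 0, 0, 255, 0, 0, 0, 0])

```text
time: 13.08
ee_pos: [0.5467, 0.1761, 0.0562]
tool_rot: [0.187, 0.982, 0.001, 0.001]
contact_force: [0.9, 2.7, 1.6]
gripper_width: 0.0138
grasp_force: 30.0
```

```bash
python3 plan.py 543.5,177.5,52,68.8
```

```text
now 13.075 [546.7 176.1  56.2] 68.5 q [ 0.16  0.39  1.68  0.    1.07 -1.04] F [0.9 2.7 1.6]
543.5,177.5,52,68.8 world [544. 178.  52.] shift [3.5 0.1 4.2] turn -0.005 rows>= 0.1
```

Emit:
servo_tool(targets=[255, 0, 0, -10, 0, 255, 0, 0, -40, 0, 255, 0, 0, -80, 0, 255, 0, 0, -120, 0, 255, 0, 0, -155, 0])

```text
time: 13.7
ee_pos: [0.5451, 0.1749, 0.2113]
tool_rot: [0.187, 0.982, -0.001, -0.001]
contact_force: [0.1, 0.3, -3.9]
gripper_width: 0.0137
grasp_force: 30.0
```

```bash
python3 plan.py c0,0,210,73.3
```

```text
now 13.7 [545.1 174.9 211.3] 68.5 q [ 0.16  0.21  1.56 -0.    1.38 -1.03] F [ 0.1  0.3 -3.9]
0,0,210,73.3 world [ 517. -188.  210.] shift [-107.3 -348.3    1.7] turn -0.084 rows>= 5.8
```

Emit:
servo_tool(targets=[255, -6, -18, 0, -0.01, 255, -18, -58, 0, -0.03, 255, -31, -100, 0, -0.05, 255, -44, -142, 0, -0.07, 255, -56, -184, 0, -0.084])

```text
time: 14.32
ee_pos: [0.529, -0.0177, 0.2097]
tool_rot: [0.145, 0.989, -0.0, -0.001]
contact_force: [-0.3, -0.8, -3.4]
gripper_width: 0.0133
grasp_force: 30.0
```

```bash
python3 plan.py c0,0,210,73.3
```

```text
now 14.325 [529.  -17.7 209.7] 73.3 q [-0.2   0.12  1.66 -0.    1.36 -1.48] F [-0.3 -0.8 -3.4]
0,0,210,73.3 world [ 517. -188.  210.] shift [ -37.6 -167.    -0.2] turn 0.0 rows>= 2.7
```

Emit:
servo_tool(targets=[255, -9, -40, 0, 0, 255, -18, -82, 0, 0, 255, -27, -122, 0, 0, 255, -35, -155, 0, 0, 255, -38, -167, 0, 0])

```text
time: 14.95
ee_pos: [0.5176, -0.1887, 0.2097]
tool_rot: [0.147, 0.989, 0.0, -0.001]
contact_force: [-0.3, 0.4, -2.8]
gripper_width: 0.0137
grasp_force: 30.0
```

Emit:
servo_tool(targets=[255, 0, 0, 0, 0, 255, 0, 0, 0, 0])

```text
time: 15.2
ee_pos: [0.5186, -0.1858, 0.2101]
tool_rot: [0.145, 0.989, 0.001, -0.0]
contact_force: [-0.6, -0.3, -2.9]
gripper_width: 0.0132
grasp_force: 30.0
```

```bash
cat > meas.py <<'E'
from h import *
import sys
from plan import C,YC
s=bot.read_state(); print("tcp",(s["ee_pos"]*1000).round(1))
a=np.radians(YC); 
for n in("top","side"):
    im=grab(n); save(im,sys.argv[1]+n+".png"); W=cloud(im)*1000; hsv=cv2.cvtColor(im["frame"],cv2.COLOR_RGB2HSV); H,S=hsv[...,0],hsv[...,1]
    d=W[...,:2]-C; x=d[...,0]*np.cos(a)+d[...,1]*np.sin(a); y=-d[...,0]*np.sin(a)+d[...,1]*np.cos(a); z=W[...,2]
    B=(abs(x)<160)&(abs(y)<150)
    def rect(m,k):
        if m.sum()<10: return
        r=cv2.minAreaRect(np.c_[x[m],y[m]].astype(np.float32)); print(n,k,m.sum(),np.round(r[0],1),np.round(r[1],1),round(r[2],1),"z",np.median(z[m]).round(1),"x",np.percentile(x[m],[1,99]).round(1),"y",np.percentile(y[m],[1,99]).round(1))
    org=B&(H<16)&(S>150)&(z>110)
    rect(org,"tray"); rect(org&(z>170)&(z<188),"rim")
    rect(B&(z>88)&(z<104)&(S<60)&(x<82),"caddy rim"); 
    rect(B&((H<6)|(H>174))&(S>150)&(z<88)&(z>70),"button")
E
python3 meas.py m
```

```text
tcp [ 518.6 -185.8  210.1]
top tray 491 [-26.1   3.1] [146.2 159.1] 0.2 z 172.4 x [-57.7  42.5] y [-74.6  82.6]
top rim 336 [-5.2  3.2] [104.5 159.1] 0.2 z 174.0 x [-57.2  43.5] y [-75.1  82.6]
top caddy rim 134 [2.8 2.4] [144.6 179.4] 0.4 z 98.3 x [-68.5  72.5] y [-87.3  92.1]
side tray 1887 [-13.7   1.1] [161.9 132.5] 89.1 z 169.2 x [-75.6  50.3] y [-79.1  79.2]
side rim 682 [-1.5  1.3] [108.3 162.3] 0.1 z 177.5 x [-55.4  51. ] y [-79.4  81. ]
side caddy rim 439 [3.6 0.4] [185.1 157.3] 89.8 z 96.3 x [-66.5  77.6] y [-91.7  89.7]
side button 285 [-95.   -1.7] [33.9 53.9] 0.9 z 78.3 x [-111.7  -79.8] y [-27.4  24.4]
```

View pics/mside.png

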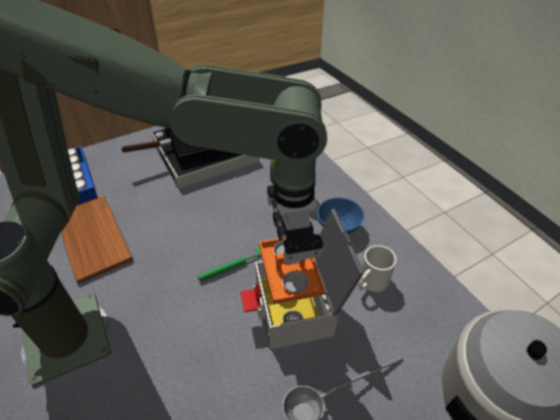

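The tray hangs level over the open caddy (290,265), about 1–2 mm off centre. The lid stands open at (340,260). I'll lower it.

Emit:
servo_tool(targets=[255, -1, -1.5, 15, 0, 255, -1, -1.5, 40, 0, 255, -1, -1.5, 65, 0, 255, -1, -1.5, 85, 0, 255, -1, -1.5, 100, 0])

```text
time: 15.92
ee_pos: [0.5185, -0.188, 0.1084]
tool_rot: [0.145, 0.989, 0.0, -0.001]
contact_force: [-0.4, 0.5, -4.2]
gripper_width: 0.0137
grasp_force: 30.0
```

Emit:
servo_tool(targets=[255, 0, 0, 3, 0, 255, 0, 0, 6, 0, 255, 0, 0, 6, 0])

```text
time: 16.3
ee_pos: [0.5198, -0.1891, 0.1051]
tool_rot: [0.145, 0.989, -0.0, 0.001]
contact_force: [0.5, -0.8, -2.7]
gripper_width: 0.0137
grasp_force: 30.0
```

Emit:
servo_tool(targets=[255, 0, 0, 4, 0, 255, 0, 0, 8, 0, 255, 0, 0, 12, 0, 255, 0, 0, 12, 0])

```text
time: 16.8
ee_pos: [0.5189, -0.1887, 0.0918]
tool_rot: [0.145, 0.989, 0.0, -0.001]
contact_force: [0.4, -0.6, -3.4]
gripper_width: 0.0137
grasp_force: 30.0
```

```bash
sed -i 's/z>110)/z>45)/; s/(z>170)&(z<188)/(z>52+dz)\&(z<72+dz)/; s/^a=np/dz=s["ee_pos"][2]*1000-85-8; a=np/' meas.py; python3 meas.py n
```

```text
tcp [ 518.9 -188.7   91.8]
top tray 365 [-29.2   1. ] [145.9 157.9] 0.6 z 53.7 x [-89.3  39.4] y [-76.8  79.7]
top rim 263 [-7.7  1.6] [159.1  99.3] 89.3 z 54.8 x [-56.2  39.3] y [-77.3  79.8]
top caddy rim 195 [4.  2.4] [144.5 179.5] 0.3 z 97.5 x [-68.4  75. ] y [-87.1  92. ]
side tray 1455 [-30.1 -16.5] [141.  174.3] 37.3 z 51.6 x [-110.5   51.4] y [-58.9  76.9]
side rim 407 [-0.6  7.1] [108.  143.5] 0.3 z 54.2 x [-54.4  52.5] y [-61.7  77.5]
side caddy rim 607 [7.4 0.2] [148.1 185.5] 0.0 z 96.3 x [-66.4  77.5] y [-92.   89.7]
side button 286 [-95.1  -1.1] [34.1 55.1] 0.2 z 78.5 x [-111.9  -79.5] y [-28.1  24.8]
```

No contact, and the tips are already below the boss tops, so they're in the sockets. I'll lower to the seat.

Emit:
servo_tool(targets=[255, 0, 0, 3, 0, 255, 0, 0, 5, 0, 255, 0, 0, 6.5, 0, 255, 0, 0, 6.5, 0])

```text
time: 17.4
ee_pos: [0.5192, -0.1888, 0.0857]
tool_rot: [0.145, 0.989, 0.0, -0.0]
contact_force: [-0.1, 0.2, -2.7]
gripper_width: 0.014
grasp_force: 30.0
```

Emit:
servo_tool(targets=[255, 0, 0, 1, 0, 255, 0, 0, 2, 0, 255, 0, 0, 2.5, 0, 255, 0, 0, 2.5, 0])

```text
time: 17.9
ee_pos: [0.5195, -0.189, 0.0852]
tool_rot: [0.145, 0.989, -0.0, 0.0]
contact_force: [-4.5, 1.9, 7.1]
gripper_width: 0.0137
grasp_force: 30.0
```

Seated: force up at TCP z 85.2. I'll open and retreat.

Emit:
servo_tool(targets=[230, 0, 0, -1, 0, 190, 0, 0, -1, 0, 140, 0, 0, -1, 0, 120, 0, 0, -1, 0, 120, 0, 0, -1, 0])

```text
time: 18.52
ee_pos: [0.5194, -0.1889, 0.0844]
tool_rot: [0.145, 0.989, 0.0, 0.0]
contact_force: [-0.9, -0.8, -0.2]
gripper_width: 0.0482
grasp_force: 0.0
```

Emit:
servo_tool(targets=[120, 0, 0, -20, 0, 120, 0, 0, -60, 0, 120, 0, 0, -110, 0, 120, 0, 0, -160, 0, 120, 0, 0, -190, 0])

```text
time: 19.15
ee_pos: [0.5203, -0.1894, 0.2778]
tool_rot: [0.145, 0.989, -0.001, 0.002]
contact_force: [-0.0, -0.5, -0.3]
gripper_width: 0.0501
grasp_force: 0.0
```

```bash
python3 plan.py c-110,120,270,73.3
```

```text
now 19.15 [ 520.3 -189.4  277.8] 73.3 q [-0.51  0.12  1.52 -0.    1.5  -1.78] F [-0.  -0.5 -0.3]
-110,120,270,73.3 world [446. -42. 270.] shift [113.5 119.9   7.2] turn -0.0 rows>= 2.6
```

Emit:
servo_tool(targets=[120, 28, 40, 0, 0, 120, 56, 80, 0, 0, 120, 84, 120, 0, 0, 120, 110, 150, 0, 0, 120, 110, 150, 0, 0])

```text
time: 19.77
ee_pos: [0.4563, -0.0117, 0.2746]
tool_rot: [0.144, 0.99, 0.0, 0.0]
contact_force: [0.8, -0.6, 0.1]
gripper_width: 0.0496
grasp_force: 0.0
```

```bash
python3 lid.py
python3 - <<'E'
from h import *
from plan import C,YC
a=np.radians(YC)
for n in("top","side"):
    im=grab(n); W=cloud(im)*1000; hsv=cv2.cvtColor(im["frame"],cv2.COLOR_RGB2HSV); H,S=hsv[...,0],hsv[...,1]
    d=W[...,:2]-C; x=d[...,0]*np.cos(a)+d[...,1]*np.sin(a); y=-d[...,0]*np.sin(a)+d[...,1]*np.cos(a); z=W[...,2]
    o=(abs(x)<60)&(abs(y)<85)&(H>6)&(H<16)&(S>150)
    for k,m in(("rim",o&(z>48)&(z<64)),("bar",o&(z>80)&(z<104))):
        r=cv2.minAreaRect(np.c_[x[m],y[m]].astype(np.float32)); print(n,k,m.sum(),np.round(r[0],1),np.round(r[1],1),round(r[2],1))
        P=np.c_[x[m],y[m],np.ones(m.sum())]; print(" tilt fit",np.linalg.lstsq(P,z[m],rcond=None)[0].round(3))
    if n=="side": cv2.imwrite("pics/end.png",cv2.resize(cv2.cvtColor(im["frame"][190:370,190:430],cv2.COLOR_RGB2BGR),(800,600)))
E
```

```text
top (np.int64(645), np.float64(1.8), 'top', np.float64(116.0), np.float64(249.0))
side (np.int64(1212), np.float64(1.82), 'top', np.float64(117.0), np.float64(240.0))
top rim 271 [-1.5  0.8] [159.  108.2] 89.9
 tilt fit [ 7.0000e-03 -8.0000e-03  5.3418e+01]
top bar 87 [-1.8 -0.7] [63.1 14.6] 0.2
 tilt fit [9.0000e-03 4.3000e-02 9.2569e+01]
side rim 340 [0.2 8.9] [109.5 140. ] 0.5
 tilt fit [-1.0000e-03 -1.1000e-02  5.4254e+01]
side bar 177 [-0.2 -2.8] [61.6 14.8] 0.5
 tilt fit [-1.000e-03  4.950e-01  9.075e+01]
```

View pics/end.png

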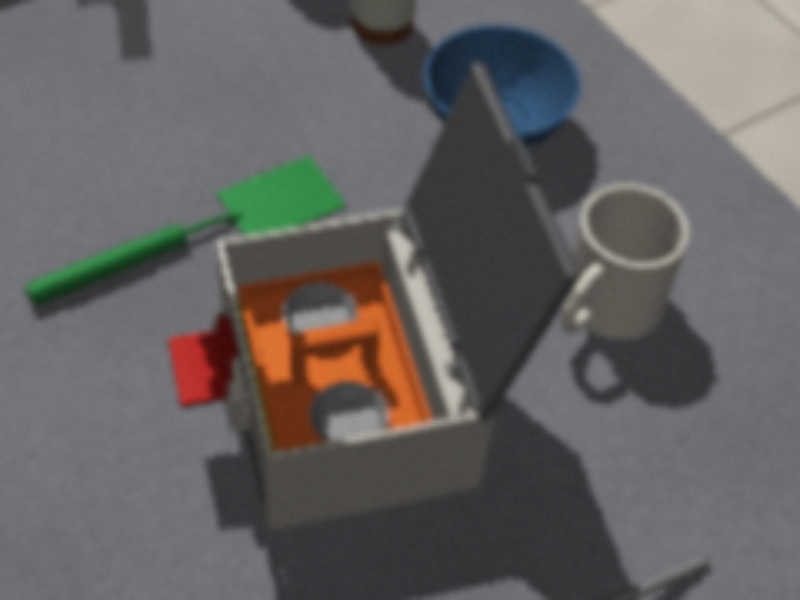

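The tray sits level and home in the caddy around (340,360). The lid is open at (490,250) and the bystanders are undisturbed.

```bash
python3 -c "
from station import job
print(job.finish_job())"
```

```text
the job is handed in; nothing more can be done
None
```

The job is handed in, though no verdict came back: the button popped the lid, the lid was eased back and held on its stop at about 9 N for over half a second, and my last camera check shows the tray level and within about 2 mm of its seat, the lid still open, and the nearby bystanders in place.

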